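Put the square stamp back in its labelled bay

ROBOT

A 6-joint arm with a two-finger parallel gripper is mounted at the origin on the work surface. World frame = base frame: x ahead of the robot, y to its left, z up, the work surface at z = 0. Lengths are in m, angles in rad, forces in N, time in s.
With the tool pointing down it reaches from about 0.275 to 0.75 m from the base axis. Payload 10.2 kg.
Tool frame: the origin (TCP) lies at the very end of the fingers, on their centre line; the grasp point (between the pads) lies 19 mm behind it; z points along the fingers, y is the direction in which the jaws open and shut (so a half turn about z gives the same grasp; the last joint's range is limited). The gripper opens to 88 mm and grips with 3 to 60 N. Pads are 18 mm wide; open, the fingers measure 123 mm over their backs; the gripper's body (75 mm by 187 mm) begins 45 mm behind the grasp point.
Start: joints at [-1.547, 0.313, 1.498, -0, 1.331, -0.223], TCP at [0.128, -0.509, 0.239] pointing down, gripper open.
Joint ranges: [-2.94, 2.94], [-0.97, 2.17], [0.19, 2.56], [-1.23, 4.37], [0.02, 3.11], [-2.88, 2.88]. Speed limits (rad/s): [2.39, 2.39, 3.01, 3.14, 3.14, 3.14].

INTERFACE

Orientations are given as a unit quaternion [x, y, z, w].
In Python, from plant import robot gives the robot as it stands. The module is installed in compiled form; this text tells all that it offers.
- The arm moves only by the shell command python3 -m pendant 'ROWS' [FORCE]. ROWS is JSON, a list of rows, each a list of 3 entries, a list of its own where there are three numbers: the shift along the tool's x, y, z in m, then the turn about the tool's z in rad, then the closure, from 0 (fully open) to 1 (shut). A call has 1 to 12 rows; each row shifts and turns the commanded pose from where the row before left it, along the tool's axes as they then stand; what a row does not reach is not made up. A row lasts 1/12 s, in which the tool goes at most 41.7 mm and 7.16 degrees, less where a joint would pass 70% of its speed; a pose out of reach is approached as far as the arm can. A call is refused whole if a number of a shift passes 0.0417 or a number of a turn 0.125, either way. A call with a gripper value outside its range is refused whole. The fingers move at their own pace and stop on an object; FORCE is the grip in N (left out, the last holds). Time passes only in rows, so rows that do not move let the fingers close. It gives the time, the measured TCP pose, the force and the opening at its end, in the units of the state.
- robot.read_state(): the state, without advancing time (a new reading comes with each control period).
- robot.read_camera(name): name is "scene" or "side" or "wrist"; returns a dict with "color" (420x560x3 uint8, red, green, blue), "z_map" (420x560 float32, m along the optical axis (not along the pixel's ray), 0 where there is no reading), "camera_matrix" (3x3 intrinsics, pixels), "cam_to_world" (4x4, takes a point from camera to world coordinates). Camera axes: x right, y down, z forward; pixel columns grow to the right and rows downward; lengths in m; the calibration is good to about 2 mm. The wrist camera is an equidistant fisheye: a pixel r from the principal point sees the ray r / f radians off the axis. A picture is of the moment at which its call begins.
- robot.finish_job(): hands the job in, once; it reports no verdict.
The state is a dict: "time": time; "joint_positions": joint angles; "dq": joint speeds; "joint_torque": joint torques, N m; "eef_pos": TCP position; "ee_rot": TCP orientation; "wrist_force": force on the tool from outside, world axes, zero at the start; "wrist_torque": the same for the moment, N m; "opening": finger opening in m.
Only numpy, scipy, OpenCV 4.12 (cv2) and the standard library are available. Lean on these libraries where they do the work, as an engineer would, in place of code of your own. Each camera call takes 0.05 s, during which the arm holds its last target. There are 200 camera calls.

TASK

The bookmark workshop is over. Pick up the square-footed hand stamp by its grip and set it down upright, fully on the floor of the storage tray's bay whose label shows a square; do not let it drop. Leave the other two stamps standing where they are.

Things in the scene. Friction and masses are not known exactly. Their poses are not given: they have to be found in the camera images.
- stamp_square: hand stamp standing upright, 78 mm tall, 0.1 kg: dark wooden grip on a pale wooden foot with black rubber sole. The foot is 44 x 44 mm square. Foot 22 mm tall; round centred grip, 24 mm diameter, straight from 36 to 74 mm up. Origin: centre of the underside; z up, x and y along the foot's sides.
- bay_square (a point): centre of the floor (6 mm above the table) of the square stamp's bay. Fixed pale wooden tray: three empty bays in a row along y, each 66 x 66 mm, 72 mm apart, walls 6 mm thick, tops 30 mm above the table. On a ledge of that height on the +x side, 64 mm from each bay's centre, lies its white label with a black square (32 mm), disc (36 mm) or bar (46 x 13 mm), in any order. z up.
- stamp_round: bystander to leave alone: hand stamp standing upright, 78 mm tall, 0.1 kg: dark wooden grip on a pale wooden foot with black rubber sole. The foot is a round disc 48 mm in diameter. Foot 22 mm tall; round centred grip, 24 mm diameter, straight from 36 to 74 mm up. Origin: centre of the underside; z up.
- stamp_bar: bystander to leave alone: hand stamp standing upright, 78 mm tall, 0.1 kg: dark wooden grip on a pale wooden foot with black rubber sole. The foot is a narrow bar, 22 x 58 mm. Foot 22 mm tall; round centred grip, 24 mm diameter, straight from 36 to 74 mm up. Origin: centre of the underside; z up, y along the bar.

How it is judged:
By the outcome, as a careful person would: the job done as asked, in the order asked, and still so for the second after the job is handed in, with the robot touching nothing.
It also fails if it takes over 38 s, if anything falls off the work surface, if the arm or the gripper's body presses on something with over 40 N, if the wrist force passes 120 N, or if a joint passes its speed limit or range.

## Working session

There is one attempt and no reset: what is moved stays moved. The work goes in short steps, Python scripts to look and compute and a shell command to move; the robot and the scene stay as the last step left them, time stands still between calls to the robot, and variables do not carry over. Pictures are saved under pics/ and viewed, about 8 in all and at most 12, crops included, and the job is handed in when it is done.

```bash
mkdir -p pics
cat > h.py <<'E'
import numpy as np, cv2
from plant import robot
def cam(n):
    c=robot.read_camera(n); return c
def save(c,f): cv2.imwrite('pics/'+f,c['color'][:,:,::-1])
def pts(c,pinhole=True):
    K=np.array(c['camera_matrix']);T=np.array(c['cam_to_world']);z=c['z_map']
    v,u=np.mgrid[:z.shape[0],:z.shape[1]]
    x=(u-K[0,2])/K[0,0];y=(v-K[1,2])/K[1,1]
    if not pinhole:
        r=np.hypot(x,y)+1e-9; s=np.tan(r)/r; x=x*s;y=y*s
    P=np.stack([x*z,y*z,z],-1)
    return P@T[:3,:3].T+T[:3,3]
E
python3 - <<'E'
from h import *
a=cam('scene');b=cam('side')
np.savez('first.npz',a=pts(a),ac=a['color'],b=pts(b),bc=b['color'])
im=np.hstack([a['color'],b['color']])
cv2.imwrite('pics/p1.png',a['color'][:,:,::-1]);cv2.imwrite('pics/p2.png',b['color'][:,:,::-1])
s=robot.read_state();print(s)
print(a['cam_to_world'],b['cam_to_world'])
E
```

```text
{'time': 0.1, 'joint_positions': array([-1.54737807e+00,  3.13364111e-01,  1.49835571e+00, -2.40392094e-06,
        1.33098833e+00, -2.23406866e-01]), 'dq': array([ 2.48287190e-04, -1.87640281e-03, -2.13286343e-03,  2.66305754e-03,
       -5.70113413e-04, -6.78145555e-05]), 'joint_torque': array([ 3.80595768e-03, -4.02813256e+01, -2.52638000e+01,  6.96033309e-02,
        3.42610606e-02, -6.33862192e-05]), 'eef_pos': array([ 0.12825033, -0.50886955,  0.23823565]), 'ee_rot': array([ 9.92394141e-01,  1.23099788e-01,  5.45171832e-05, -5.55078726e-04]), 'wrist_force': array([ 0.43757133,  0.19834171, -0.27702102]), 'wrist_torque': array([ 0.02772076, -0.04366319, -0.02842899]), 'opening': 0.08825024000164072}
[[-0.8278435   0.38748488 -0.40562373  0.96983709]
 [ 0.56064044  0.59588176 -0.57498454  0.63238671]
 [ 0.01890597 -0.70340628 -0.71053653  0.82118553]
 [ 0.          0.          0.          1.        ]] [[-0.86978301 -0.35841481  0.3391406   0.23650842]
 [-0.49333621  0.64536884 -0.58319674  0.57026522]
 [-0.00984443 -0.67456495 -0.73814986  0.75057563]
 [ 0.          0.          0.          1.        ]]
```

View pics/p1.png

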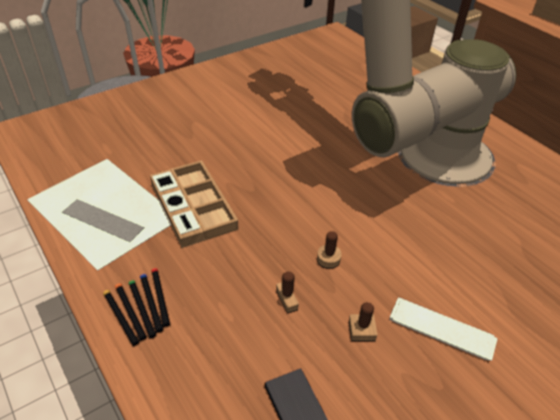

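View pics/p2.png

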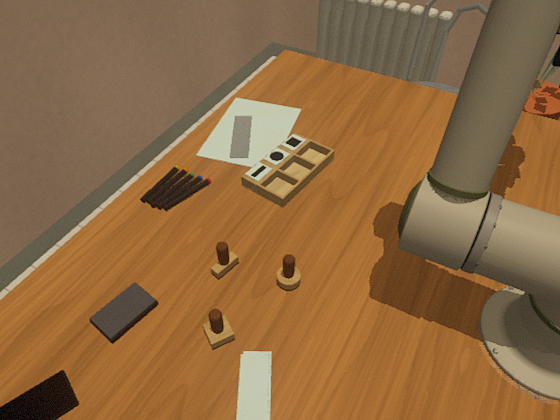

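The scene view shows the square stamp at about (364,322), the round one at (330,250) and the bar one at (288,292). The square label is at (166,181), and its bay at (192,180). The side view agrees: stamp (217,328), label (293,142). Next I'll measure these.

Run:
```python
from h import *
d=np.load('first.npz')
def circ(P):
    A=np.c_[P[:,:2],np.ones(len(P))];s=np.linalg.lstsq(A,(P[:,:2]**2).sum(1),rcond=None)[0]
    c=s[:2]/2;return c,np.sqrt(s[2]+c@c)
for k,C,boxes in (('a','ac',{'sq':(340,295,390,345),'rd':(312,228,345,270),'bar':(270,265,302,315)}),('b','bc',{'sq':(195,300,240,352),'rd':(272,250,305,295),'bar':(205,236,243,280)})):
    P=d[k];c=d[C].astype(int)
    for n,(x0,y0,x1,y1) in boxes.items():
        Q=P[y0:y1,x0:x1].reshape(-1,3)
        top=Q[(Q[:,2]>.072)&(Q[:,2]<.085)];g=Q[(Q[:,2]>.04)&(Q[:,2]<.07)];f=Q[(Q[:,2]>.018)&(Q[:,2]<.026)]
        print(k,n,'top',top.mean(0).round(4),len(top),'grip fit',*circ(g),len(g))
        r=cv2.minAreaRect((f[:,:2]*1000).astype(np.float32));print('   foot rect',r,np.percentile(Q[:,2],98).round(4))
    # label / tray
    x0,y0,x1,y1=(145,155,245,250) if k=='a' else (236,128,340,208)
    Q=P[y0:y1,x0:x1];cc=c[y0:y1,x0:x1]
    m=(cc.max(2)<60)&(abs(Q[...,2]-.031)<.006)
    n_,L,S,ce=cv2.connectedComponentsWithStats(m.astype(np.uint8))
    for i in range(1,n_):
        if S[i,4]>20:
            q=Q[L==i];print(k,'label px',ce[i]+[x0,y0],S[i,4],q.mean(0).round(4),cv2.minAreaRect((q[:,:2]*1000).astype(np.float32)))
    t=Q[abs(Q[...,2]-.030)<.004];print(k,'tray top rect',cv2.minAreaRect((t[:,:2]*1000).astype(np.float32)),len(t))
    fl=(abs(Q[...,2]-.006)<.004);n_,L,S,ce=cv2.connectedComponentsWithStats(fl.astype(np.uint8))
    for i in range(1,n_):
        if S[i,4]>40:
            q=Q[L==i];print(k,'floor',ce[i]+[x0,y0],S[i,4],q.mean(0).round(4),q.min(0).round(3),q.max(0).round(3))
```

```text
a sq top [0.5263 0.2861 0.0772] 125 grip fit [0.5247731  0.28492507] 0.010992336824919636 139
   foot rect ((524.4569702148438, 284.8515625), (45.95480728149414, 44.73762130737305), 56.453243255615234) 0.0782
a rd top [0.471  0.1183 0.0771] 94 grip fit [0.46981714 0.11678715] 0.010403842155131888 123
   foot rect ((470.3918151855469, 117.57588195800781), (45.54313278198242, 46.31289291381836), 45.178504943847656) 0.0786
a bar top [0.6006 0.1544 0.077 ] 109 grip fit [0.59942247 0.15268463] 0.011002221448892494 138
   foot rect ((599.1231689453125, 152.57559204101562), (60.52634048461914, 22.735074996948242), 77.95207977294922) 0.0784
a label px [164.55405405 180.74324324] 74 [ 0.6542 -0.2538  0.0331] ((654.5232543945312, -253.69561767578125), (25.976078033447266, 24.962005615234375), 83.35015106201172)
a label px [174.50561798 200.33707865] 89 [ 0.6648 -0.1825  0.0332] ((665.0205078125, -182.48377990722656), (26.00994110107422, 28.214567184448242), 55.660884857177734)
a label px [185.5        221.65909091] 44 [ 0.6751 -0.1107  0.0332] ((674.6296997070312, -111.49517059326172), (38.500
[... 2096 characters left out ...]
80490112304688)
b tray top rect ((626.5988159179688, -180.23471069335938), (226.92649841308594, 130.40809631347656), 81.82862091064453) 1600
b floor [255.71509009 143.23873874] 888 [ 0.7595 -0.2361  0.0033] [ 0.695 -0.34   0.002] [ 0.844 -0.127  0.008]
b floor [313.42533937 154.80090498] 221 [ 0.5984 -0.2626  0.0071] [ 0.572 -0.287  0.003] [ 0.627 -0.236  0.01 ]
b floor [297.11328125 169.66796875] 256 [ 0.6088 -0.1898  0.007 ] [ 0.581 -0.218  0.002] [ 0.636 -0.165  0.01 ]
b floor [287.38926174 188.89932886] 298 [ 0.5975 -0.1192  0.0049] [ 0.536 -0.26   0.002] [ 0.706 -0.044  0.01 ]
b floor [279.7147541  185.28852459] 305 [ 0.6193 -0.1179  0.0072] [ 0.591 -0.145  0.003] [ 0.648 -0.091  0.01 ]
```

Both views agree to about 2 mm: the stamp is at (0.5247, 0.284) with its foot at about -33° (mod 90). The bay centre, taken from the label minus 64 mm along the tray's x (-8.2°), is at (0.5917, -0.245). That is consistent with the tray's outline and the label spacing (144 mm over two bays). Moving to the stamp now.

```bash
python3 -m pendant '[[[0.024,-0.028,0],0,0],[[0.024,-0.028,0],0,0],[[0.024,-0.028,0],0,0],[[0.024,-0.028,0],0,0],[[0.024,-0.028,0],0,0],[[0.024,-0.028,0],0,0],[[0.024,-0.028,0],0,0],[[0.024,-0.028,0],0,0],[[0.024,-0.028,0],0,0],[[0.024,-0.028,0],0,0],[[0.024,-0.028,0],0,0],[[0.024,-0.028,0],0,0]]'
python3 -m pendant '[[[0.024,-0.028,0],0,0],[[0.024,-0.028,0],0,0],[[0.024,-0.028,0],0,0],[[0.024,-0.028,0],0,0],[[0.024,-0.028,0],0,0],[[0.024,-0.028,0],0,0],[[0.024,-0.028,0],0,0],[[0.024,-0.028,0],0,0],[[0.024,-0.028,0],0,0],[[0.024,-0.028,0],0,0],[[0.024,-0.028,0],0,0],[[0,0,0],0,0]]'
cat >> h.py <<'E'
def togo(x,y,z):
    from scipy.spatial.transform import Rotation as R
    s=robot.read_state();r=R.from_quat(s['ee_rot'])
    print('t',s['time'],'tcp',s['eef_pos'].round(4),'yaw_x',np.degrees(np.arctan2(*r.as_matrix()[[1,0],0])).round(2),'F',s['wrist_force'].round(2),'op',s['opening'])
    print('tool shift',r.inv().apply(np.array([x,y,z])-s['eef_pos']).round(4))
E
python3 - <<'E'
from h import *
togo(.5246,.2842,.039)
c=cam('wrist');save(c,'w1.png')
P=pts(c,False);np.save('w1.npy',P)
Q=P.reshape(-1,3);m=(np.hypot(Q[:,0]-.5246,Q[:,1]-.284)<.035)
t=Q[m&(abs(Q[:,2]-.078)<.004)];f=Q[m&(abs(Q[:,2]-.022)<.004)]
for q in (t,f):
    if len(q)>5: print(len(q),q.mean(0),cv2.minAreaRect((q[:,:2]*1000).astype(np.float32)))
E
```

```text
time: 1.1
eef_pos: [0.3257, -0.1111, 0.2388]
ee_rot: [0.992, 0.123, 0.0, 0.0]
wrist_force: [0.0, -0.8, -0.1]
opening: 0.0881
time: 2.1
eef_pos: [0.5071, 0.2545, 0.2372]
ee_rot: [0.992, 0.125, -0.001, -0.0]
wrist_force: [0.2, -0.2, -0.0]
opening: 0.0884
t 2.1 tcp [0.5071 0.2545 0.2372] yaw_x 14.35 F [ 0.2  -0.16 -0.03] op 0.08842306993452975
tool shift [ 0.0245 -0.0242  0.1982]
401 [0.52538056 0.28460784 0.07681595] ((525.1439208984375, 284.3202819824219), (20.581636428833008, 22.213224411010742), 15.4786376953125)
961 [0.52884164 0.28352212 0.02133198] ((524.6928100585938, 284.40399169921875), (43.983489990234375, 44.1749153137207), 56.759544372558594)
```

View pics/w1.png

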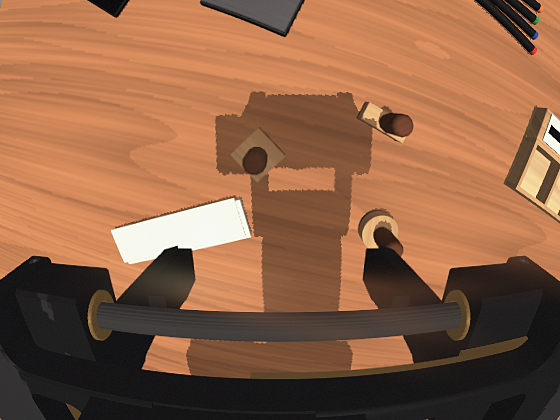

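The wrist view shows the square stamp at (258,155) and the round one at (380,230), well clear of the finger path. It gives (0.525, 0.284) and 56.8°, which confirms the first measurement. Aligning over it and descending.

```bash
python3 -m pendant '[[[0.0123,-0.0121,0],0,0],[[0.0123,-0.0121,0],0,0],[[0,0,0.025],0,0],[[0,0,0.025],0,0],[[0,0,0.025],0,0],[[0,0,0.025],0,0],[[0,0,0],0,0],[[0,0,0],0,0]]'
python3 -c "
from h import *
togo(.5249,.2843,.039)"
```

```text
time: 2.82
eef_pos: [0.5237, 0.2789, 0.1387]
ee_rot: [0.992, 0.123, -0.001, 0.0]
wrist_force: [-0.1, 0.1, 0.7]
opening: 0.088
t 2.8167 tcp [0.5237 0.2789 0.1387] yaw_x 14.1 F [-0.13  0.1   0.71] op 0.08796615166775844
tool shift [ 0.0026 -0.005   0.0997]
```

```bash
python3 -m pendant '[[[0.0026,-0.005,0],0,0],[[0,0,0],0,0],[[0,0,0.025],0,0],[[0,0,0.025],0,0],[[0,0,0.025],0,0],[[0,0,0.0147],0,0],[[0,0,0.01],0,0],[[0,0,0],0,0],[[0,0,0],0,0]]'
python3 -c "
from h import *
togo(.5249,.2843,.039)"
```

```text
time: 3.57
eef_pos: [0.526, 0.2854, 0.0401]
ee_rot: [0.992, 0.123, 0.001, -0.0]
wrist_force: [0.1, -0.1, 0.5]
opening: 0.0878
t 3.5667 tcp [0.526  0.2854 0.0401] yaw_x 14.15 F [ 0.11 -0.06  0.55] op 0.08776056753287956
tool shift [-0.0014  0.0008  0.0011]
```

Centred to about 1 mm. Closing at 20 N.

```bash
python3 -m pendant '[[[-0.001,0.001,0.001],0,0.3],[[0,0,0],0,0.6],[[0,0,0],0,0.9],[[0,0,0],0,1],[[0,0,0],0,1],[[0,0,0],0,1],[[0,0,0],0,1],[[0,0,0],0,1],[[0,0,0],0,1],[[0,0,0],0,1]]' 20
python3 -m pendant '[[[0,0,-0.005],0,1],[[0,0,-0.01],0,1],[[0,0,-0.015],0,1],[[0,0,-0.02],0,1],[[0,0,-0.02],0,1],[[0,0,-0.02],0,1],[[0,0,-0.01],0,1],[[0,0,0],0,1],[[0,0,0],0,1]]'
python3 - <<'E'
from h import *
togo(.5917,-.2451,.14)
c=cam('side');save(c,'s2.png')
E
```

```text
time: 4.4
eef_pos: [0.5247, 0.284, 0.038]
ee_rot: [0.992, 0.123, -0.0, -0.0]
wrist_force: [-0.8, 0.5, 2.0]
opening: 0.0233
time: 5.15
eef_pos: [0.5246, 0.2839, 0.138]
ee_rot: [0.992, 0.123, 0.0, -0.0]
wrist_force: [-0.2, -1.1, -1.5]
opening: 0.0233
t 5.15 tcp [0.5246 0.2839 0.138 ] yaw_x 14.14 F [-0.15 -1.08 -1.53] op 0.023341202292323754
tool shift [-0.0642  0.5294 -0.0021]
```

View pics/s2.png

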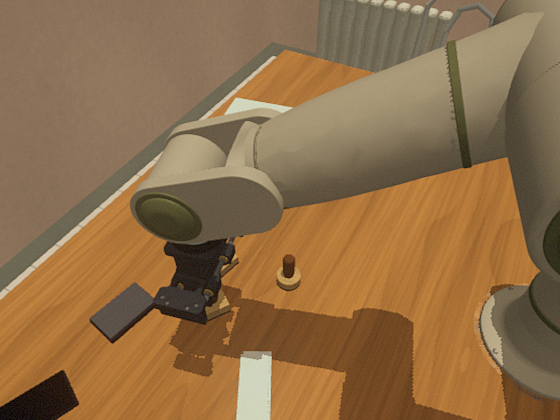

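The square stamp is held: opening 23.3 mm, foot visible at (218,305) clear of the table, and about 1 N of weight on the wrist. Carrying it to the bay, then turning it +25° about world z (-0.436 in tool terms).

```bash
python3 -m pendant '[[[0,0,-0.025],0,1],[[-0.002,0.015,0],0,1],[[-0.004,0.03,0],0,1],[[-0.004,0.034,0],0,1],[[-0.004,0.034,0],0,1],[[-0.004,0.034,0],0,1],[[-0.004,0.034,0],0,1],[[-0.004,0.034,0],0,1],[[-0.004,0.034,0],0,1],[[-0.004,0.034,0],0,1],[[-0.004,0.034,0],0,1],[[-0.004,0.034,0],0,1]]'
python3 -m pendant '[[[-0.004,0.034,0],0,1],[[-0.004,0.034,0],0,1],[[-0.004,0.034,0],0,1],[[-0.004,0.034,0],0,1],[[-0.002,0.02,0],0,1],[[0,0,0],-0.0872,1],[[0,0,0],-0.0872,1],[[0,0,0],-0.0872,1],[[0,0,0],-0.0872,1],[[0,0,0],-0.0872,1],[[0,0,0],0,1],[[0,0,0],0,1]]'
python3 - <<'E'
from h import *
togo(.5917,-.2451,.08)
c=cam('wrist');save(c,'w2.png')
P=pts(c,False).reshape(-1,3)
L=P[(c['color'].reshape(-1,3).max(1)<60)&(abs(P[:,2]-.031)<.006)&(np.hypot(P[:,0]-.655,P[:,1]+.254)<.026)]
if len(L): print('label',len(L),L.mean(0),cv2.minAreaRect((L[:,:2]*1000).astype(np.float32)))
E
```

```text
time: 6.2
eef_pos: [0.5692, -0.0682, 0.1616]
ee_rot: [0.992, 0.123, -0.001, -0.001]
wrist_force: [0.6, -0.0, -0.8]
opening: 0.0233
time: 7.2
eef_pos: [0.59, -0.2221, 0.1618]
ee_rot: [0.943, 0.334, -0.001, -0.001]
wrist_force: [-0.4, -0.4, -0.2]
opening: 0.0234
t 7.2 tcp [ 0.59   -0.2221  0.1618] yaw_x 38.97 F [-0.38 -0.4  -0.19] op 0.023434810236076666
tool shift [-0.0131  0.0191  0.0818]
label 15 [ 0.67114048 -0.24530755  0.03167912] ((670.5687866210938, -245.08038330078125), (5.244561195373535, 11.843327522277832), 32.12260437011719)
```

View pics/w2.png

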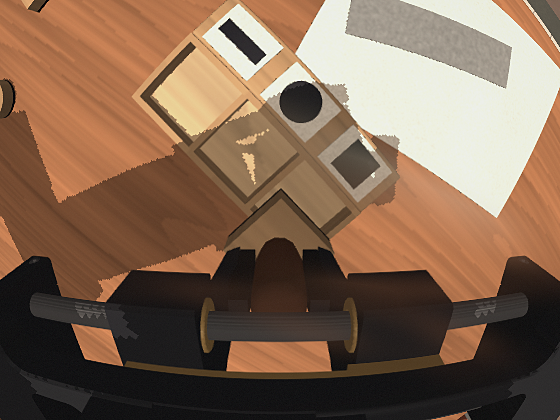

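In the wrist view the held foot is at about (280,225), aligned with the tray. The square label is at (355,162), and the square bay lies beside it, in shadow at about (315,200). The label mask caught only 15 shadowed pixels at one edge, so I'm not using it. Moving over the bay, stopping above the walls and checking.

```bash
python3 -m pendant '[[[-0.0065,0.0095,0],0,1],[[-0.0065,0.0095,0],0,1],[[0,0,0],0,1],[[0,0,0.02],0,1],[[0,0,0.02],0,1],[[0,0,0.02],0,1],[[0,0,0.017],0,1],[[0,0,0],0,1],[[0,0,0],0,1],[[0,0,0],0,1]]'
python3 - <<'E'
from h import *
togo(.5917,-.2451,.0441)
a=cam('wrist');P=pts(a,False);c=a['color'].astype(int)
save(a,'w3.png')
Q=P.reshape(-1,3);cc=c.reshape(-1,3)
f=Q[(abs(Q[:,2]-.064)<.006)&(np.hypot(Q[:,0]-.592,Q[:,1]+.245)<.036)&(cc[:,0]>90)]
print('foot',len(f),cv2.minAreaRect((f[:,:2]*1000).astype(np.float32)) if len(f)>5 else '')
near=np.hypot(P[...,0]-.655,P[...,1]+.2545)<.03
m=(near&(abs(P[...,2]-.031)<.006)&(c.max(2)<70)).astype(np.uint8)
q=P[m>0];print('label',len(q),q.mean(0) if len(q) else '',cv2.minAreaRect((q[:,:2]*1000).astype(np.float32)) if len(q)>5 else '')
E
```

```text
time: 8.08
eef_pos: [0.5928, -0.2458, 0.0873]
ee_rot: [0.942, 0.335, 0.001, 0.001]
wrist_force: [0.5, 0.1, -1.8]
opening: 0.0234
t 8.0833 tcp [ 0.5928 -0.2458  0.0873] yaw_x 39.09 F [ 0.49  0.08 -1.84] op 0.023427309385805416
tool shift [-0.0005 -0.0013  0.0432]
foot 378 ((592.827880859375, -245.958740234375), (44.04487228393555, 44.06376647949219), 82.09527587890625)
label 420 [ 0.66171706 -0.25134377  0.03197537] ((655.4085693359375, -255.68797302246094), (31.74050521850586, 31.619935989379883), 82.34939575195312)
```

View pics/w3.png

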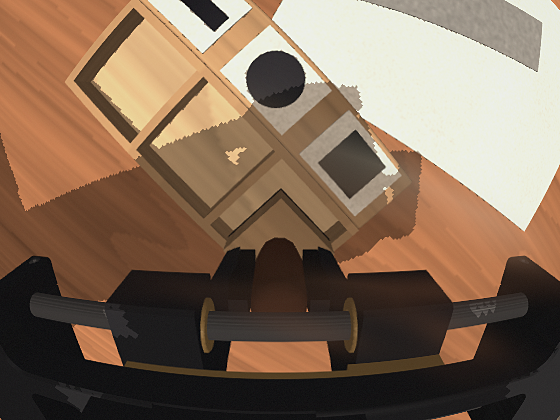

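The foot is at (0.5928, -0.2460) and 82.1°. The label is measured again at (0.6554, -0.2557), 31.7 mm square and 82.3°, which puts the bay centre at (0.592, -0.2465). The foot is within 1 mm of it, so I'm lowering, slowly at the end.

```bash
python3 -m pendant '[[[0,0,0.01],0,1],[[0,0,0.01],0,1],[[0,0,0.01],0,1],[[0,0,0.006],0,1],[[0,0,0.002],0,1],[[0,0,0.001],0,1],[[0,0,0],0,1],[[0,0,0],0,1],[[0,0,0],0,1]]'
python3 -m pendant '[[[0,0,0.001],0,1],[[0,0,0],0,1],[[0,0,0.001],0,1],[[0,0,0],0,1],[[0,0,0],0,1]]'
```

```text
time: 8.88
eef_pos: [0.5925, -0.2453, 0.0475]
ee_rot: [0.942, 0.335, 0.0, 0.0]
wrist_force: [-0.0, -1.5, -1.3]
opening: 0.0234
time: 9.3
eef_pos: [0.5923, -0.2452, 0.045]
ee_rot: [0.942, 0.335, -0.0, -0.0]
wrist_force: [0.5, -0.0, -2.1]
opening: 0.0233
```

```bash
python3 -m pendant '[[[0,0,0.0005],0,1],[[0,0,0],0,1],[[0,0,0.0005],0,1],[[0,0,0],0,1],[[0,0,0],0,1]]'
python3 -c "
from h import *
togo(.592,-.2465,.044)"
python3 -m pendant '[[[0,0,0.0005],0,1],[[0,0,0],0,1],[[0,0,0.0003],0,1],[[0,0,0],0,1],[[0,0,0],0,1]]'
```

```text
time: 9.72
eef_pos: [0.5923, -0.2453, 0.044]
ee_rot: [0.942, 0.335, 0.0, -0.0]
wrist_force: [0.0, 0.1, -1.4]
opening: 0.0232
t 9.7167 tcp [ 0.5923 -0.2453  0.044 ] yaw_x 39.12 F [ 0.01  0.14 -1.42] op 0.023247913182253995
tool shift [-0.001   0.0008  0.    ]
time: 10.13
eef_pos: [0.5924, -0.2453, 0.044]
ee_rot: [0.942, 0.335, 0.0, 0.0]
wrist_force: [-2.4, 1.6, 5.7]
opening: 0.0236
```

It has touched the floor: the vertical force went from -1.4 to +5.7 N at the expected height. Releasing, then retracting straight up.

```bash
python3 -m pendant '[[[0,0,0],0,0.7],[[0,0,0],0,0.65],[[0,0,0],0,0.6],[[0,0,0],0,0.5],[[0,0,0],0,0.3],[[0,0,0],0,0],[[0,0,0],0,0],[[0,0,0],0,0],[[0,0,0],0,0]]'
python3 -m pendant '[[[0,0,-0.01],0,0],[[0,0,-0.02],0,0],[[0,0,-0.03],0,0],[[0,0,-0.03],0,0],[[0,0,-0.03],0,0],[[0,0,-0.03],0,0],[[-0.03,0,0],0,0],[[-0.03,0,0],0,0],[[-0.03,0,0],0,0],[[-0.03,0,0],0,0],[[0,0,0],0,0],[[0,0,0],0,0]]'
python3 - <<'E'
from h import *
togo(.592,-.2465,.044)
w=cam('wrist');s=cam('scene')
save(s,'s4.png')
for P in (pts(w,False),pts(s)):
  Q=P.reshape(-1,3)
  for n,x,y,z in (('sq top',.592,-.246,.084),('sq foot',.592,-.246,.028),('rd',.470,.1165,.078),('bar',.6,.152,.078)):
    q=Q[(abs(Q[:,2]-z)<(.0035 if 'foot' not in n else .002))&(np.hypot(Q[:,0]-x,Q[:,1]-y)<.028)]
    print(n,len(q),q.mean(0).round(4) if len(q) else '',cv2.minAreaRect((q[:,:2]*1000).astype(np.float32)) if len(q)>5 else '')
E
```

```text
time: 10.88
eef_pos: [0.5923, -0.2453, 0.0432]
ee_rot: [0.942, 0.335, -0.0, -0.0]
wrist_force: [0.0, -0.6, -0.5]
opening: 0.0732
time: 11.88
eef_pos: [0.4986, -0.3218, 0.1942]
ee_rot: [0.943, 0.334, 0.0, 0.0]
wrist_force: [0.5, 0.3, 0.7]
opening: 0.0882
t 11.8833 tcp [ 0.4986 -0.3218  0.1942] yaw_x 38.99 F [0.54 0.26 0.67] op 0.08815061551573761
tool shift [0.1199 0.0002 0.1502]
sq top 581 [ 0.5921 -0.2457  0.0829] ((592.6802368164062, -245.37628173828125), (21.523847579956055, 21.809566497802734), 38.98036575317383)
sq foot 1226 [ 0.5889 -0.2481  0.0275] ((592.3908081054688, -245.1497344970703), (44.64811325073242, 44.51106643676758), 81.8812484741211)
rd 0  
bar 0  
sq top 51 [ 0.5925 -0.2425  0.0835] ((590.8387451171875, -244.5709686279297), (21.171937942504883, 19.649309158325195), 43.70330047607422)
sq foot 126 [ 0.5949 -0.2391  0.0283] ((591.5580444335938, -242.2029571533203), (45.45509719848633, 45.1787109375), 77.8866195678711)
rd 80 [0.4707 0.1177 0.0774] ((470.0607604980469, 116.96753692626953), (21.006208419799805, 20.75580406188965), 12.401957511901855)
bar 93 [0.6004 0.154  0.0778] ((600.4788208007812, 153.527587890625), (21.158605575561523, 20.032835006713867), 54.63238525390625)
```

View pics/s4.png

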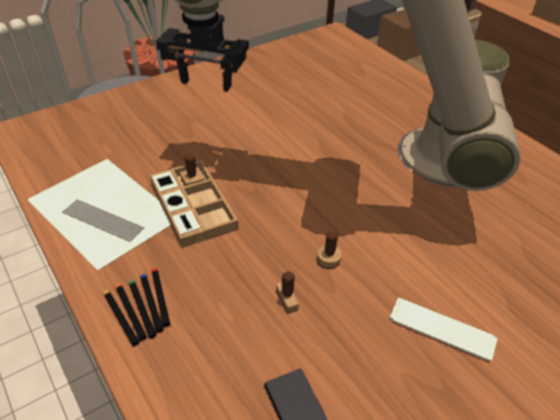

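The scene view shows the stamp upright in the square-labelled bay at (191,170). The round stamp (330,250) and the bar stamp (288,292) haven't moved, and the gripper is clear. Handing in.

```bash
python3 -c "
from plant import robot
print(robot.finish_job())"
```

```text
the job is handed in; nothing more can be done
None
```

I picked up the square-footed stamp by its grip and lowered it into the bay labelled with a square. I let go only once it touched the floor, where the wrist force changed from -1.4 to +5.7 N. The job was handed in at about 12 s of the 38 s allowed.

**Placing:** The last wrist view shows the stamp upright, with its top at 83 mm (84 expected on the 6 mm floor). Its foot is centred at (0.592, -0.245), within about 1.5 mm of the bay centre, and square to the tray within about 0.5°.

**Bystanders:** In the last scene view, the round and bar stamps are standing where they were, to within 1 mm. The gripper was open and well clear.

**Checks that failed or disagreed:**
- One label check before lowering caught only a few shadowed pixels. I dropped it and measured again closer in, which matched the first measurement to about 1 mm.
- The final scene view put the foot about 3 mm and 4° off the wrist view. It is the coarser reading, because the tray walls hide part of the foot, and it still leaves the foot well inside the bay.

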